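# Re-rack the seasonings in reverse for the cook across the table

## Task

Move the four seasoning containers from the wooden rack to the steel rack in reverse order, so that the cook on the other side of the table finds them in the usual sequence: whichever stands at the left end of the wooden rack goes into the bay at the right end of the steel rack, the next one into the bay beside it, and so on. Stand each upright on the floor of its own bay, and let none of them fall over on the way.

Things in the scene. Friction and masses are not known exactly. Their poses are not given: they have to be found in the camera images.
- shaker_center (a point): Steel shaker: a round upright cylinder 48 mm in diameter, 82 mm tall with a domed top with holes and a dark band, about 0.18 kg. Site at its centre, half-way up; z is its upright axis. Straight-sided up to 64 mm above its foot.
- tub_center (a point): Squat round white plastic tub with a white lid and a thin grey line under it, 54 mm in diameter, 62 mm tall, straight-sided, about 0.2 kg, the shortest of the four. Site at its centre, half-way up; z is its upright axis. 
- mill_center (a point): Pale wooden pepper mill, round: foot 50 mm in diameter, straight waist 44 mm in diameter from 28 to 68 mm above the foot, small steel knob on top, 95 mm tall in all, about 0.2 kg, the tallest of the four. Site at its centre, half-way up; z is its upright axis. 
- tin_center (a point): Square metal spice tin with a dark lid, 46 x 46 mm and 76 mm tall, about 0.16 kg. Site at its centre, half-way up; z is its upright axis. x and y are square to its flat sides.
- wood_rack: Long dark wooden rack, fixed, 94 mm (x) by 360 mm (y) by 12 mm thick with 8 mm rails along both long edges (top 20 mm above the table). Origin: centre of its underside, on the table; y runs along the row, turned at most 0.2 rad from the world's y. The row of four stands on it at the start, at about y = -127.5, -42.5, 42.5 and 127.5 mm in its frame (pitch 85 mm), in an order that changes from start to start. It may stand nearer to or farther from the robot than the steel rack.
- steel_rack: Long low steel rack, fixed, 98 mm (x) by 366 mm (y), with four empty square bays in a row. Origin: centre of its underside, on the table; y runs along the row in the same sense as the wooden rack's, turned at most 0.2 rad from the world's y. Bay centres at x = 0 and y = -127.5, -42.5, 42.5 and 127.5 mm in its frame; each bay is 72 x 72 mm inside, its floor 4 mm above the table, with lips 6 mm higher all round.
- mat_shaker: Thin round 58 mm cork mat, 3 mm thick, fixed on the wooden rack, on which the steel shaker stands at the start (within 5 mm of its centre); it stays there and marks the place that the steel shaker came from. Origin: centre of its underside, 12 mm above the table, axes as the wooden rack's.
- mat_tub: Thin round 70 mm cork mat, 3 mm thick, fixed on the wooden rack, on which the white tub stands at the start (within 5 mm of its centre); it stays there and marks the place that the white tub came from. Origin: centre of its underside, 12 mm above the table, axes as the wooden rack's.
- mat_mill: Thin round 64 mm cork mat, 3 mm thick, fixed on the wooden rack, on which the wooden mill stands at the start (within 5 mm of its centre); it stays there and marks the place that the wooden mill came from. Origin: centre of its underside, 12 mm above the table, axes as the wooden rack's.
- mat_tin: Thin square 60 x 60 mm cork mat, 3 mm thick, fixed on the wooden rack, on which the square tin stands at the start (within 5 mm of its centre); it stays there and marks the place that the square tin came from. Origin: centre of its underside, 12 mm above the table, axes as the wooden rack's.

How it is judged:
At the end, for the whole second after the job is handed in: Each container stands upright (0.08 rad) and at rest on the floor (4 mm) of the steel rack, within 15 mm of its bay centre in x and y of the rack; its bay's y in the steel rack is minus the y of its cork mat in the wooden rack, so the row is reversed (((y of mat_shaker in the frame of wood_rack between -0.1475 and -0.1075 m and y of shaker_center in the frame of steel_rack between 0.1125 and 0.1425 m) or (y of mat_shaker in the frame of wood_rack between -0.0625 and -0.0225 m and y of shaker_center in the frame of steel_rack between 0.0275 and 0.0575 m) or (y of mat_shaker in the frame of wood_rack between 0.0225 and 0.0625 m and y of shaker_center in the frame of steel_rack between -0.0575 and -0.0275 m) or (y of mat_shaker in the frame of wood_rack between 0.1075 and 0.1475 m and y of shaker_center in the frame of steel_rack between -0.1425 and -0.1125 m)) and x of shaker_center in the frame of steel_rack between -0.015 and 0.015 m and z of shaker_center in the frame of steel_rack between 0.041 and 0.049 m and angle between each of shaker_center, tub_center, mill_center, tin_center's own z axis and vertical below 0.08 rad and linear speed of each of shaker, tub, mill, tin below 0.02 m/s and ((y of mat_tub in the frame of wood_rack between -0.1475 and -0.1075 m and y of tub_center in the frame of steel_rack between 0.1125 and 0.1425 m) or (y of mat_tub in the frame of wood_rack between -0.0625 and -0.0225 m and y of tub_center in the frame of steel_rack between 0.0275 and 0.0575 m) or (y of mat_tub in the frame of wood_rack between 0.0225 and 0.0625 m and y of tub_center in the frame of steel_rack between -0.0575 and -0.0275 m) or (y of mat_tub in the frame of wood_rack between 0.1075 and 0.1475 m and y of tub_center in the frame of steel_rack between -0.1425 and -0.1125 m)) and x of tub_center in the frame of steel_rack between -0.015 and 0.015 m and z of tub_center in the frame of steel_rack between 0.031 and 0.039 m and ((y of mat_mill in the frame of wood_rack between -0.1475 and -0.1075 m and y of mill_center in the frame of steel_rack between 0.1125 and 0.1425 m) or (y of mat_mill in the frame of wood_rack between -0.0625 and -0.0225 m and y of mill_center in the frame of steel_rack between 0.0275 and 0.0575 m) or (y of mat_mill in the frame of wood_rack between 0.0225 and 0.0625 m and y of mill_center in the frame of steel_rack between -0.0575 and -0.0275 m) or (y of mat_mill in the frame of wood_rack between 0.1075 and 0.1475 m and y of mill_center in the frame of steel_rack between -0.1425 and -0.1125 m)) and x of mill_center in the frame of steel_rack between -0.015 and 0.015 m and z of mill_center in the frame of steel_rack between 0.0475 and 0.0555 m and ((y of mat_tin in the frame of wood_rack between -0.1475 and -0.1075 m and y of tin_center in the frame of steel_rack between 0.1125 and 0.1425 m) or (y of mat_tin in the frame of wood_rack between -0.0625 and -0.0225 m and y of tin_center in the frame of steel_rack between 0.0275 and 0.0575 m) or (y of mat_tin in the frame of wood_rack between 0.0225 and 0.0625 m and y of tin_center in the frame of steel_rack between -0.0575 and -0.0275 m) or (y of mat_tin in the frame of wood_rack between 0.1075 and 0.1475 m and y of tin_center in the frame of steel_rack between -0.1425 and -0.1125 m)) and x of tin_center in the frame of steel_rack between -0.015 and 0.015 m and z of tin_center in the frame of steel_rack between 0.038 and 0.046 m); the robot touches nothing.
It fails at once if a container falls over (angle between any of shaker_center, tub_center, mill_center, tin_center's own z axis and vertical above 0.7 rad).
It also fails if it takes over 96 s, if anything falls off the work surface, if the arm or the gripper's body presses on something with over 40 N, if the wrist force passes 120 N, or if a joint passes its speed limit or range.

## Robot

A 6-joint arm with a two-finger parallel gripper is mounted at the origin on the work surface. World frame = base frame: x ahead of the robot, y to its left, z up, the work surface at z = 0. Lengths are in m, angles in rad, forces in N, time in s.
With the tool pointing down it reaches from about 0.25 to 0.775 m from the base axis. Payload 4 kg.
Tool frame: the origin (TCP) lies between the finger pads; the fingertips stand 14 mm ahead of it and the grasp point (between the pads) lies 5 mm behind it (robot.tips_ahead is the distance from the TCP to the fingertips, in m); z points along the fingers, y is the direction in which the jaws open and shut (so a half turn about z gives the same grasp; the last joint's range is limited). The gripper opens to 94 mm and grips with 3 to 60 N. Pads are 16 mm wide; open, the fingers measure 119 mm over their backs; the gripper's body (75 mm by 177 mm) begins 78 mm behind the grasp point.
Start: joints at [1.192, 0.087, 1.371, -0, 1.684, -0.103], TCP at [0.15, 0.529, 0.22] pointing down, gripper open.
Joint ranges: [-3.1, 3.1], [-0.76, 2.03], [0.27, 2.55], [-1.08, 4.22], [0.17, 2.65], [-2.57, 2.57]. Speed limits (rad/s): [2.79, 2.79, 3.14, 3.14, 3.14, 3.14].

## Interface

Orientations are given as [roll, pitch, yaw] about the fixed x, y, z axes, in that order (R = Rz(yaw) Ry(pitch) Rx(roll)).
In Python, from bench import robot, optics, job gives the robot as it stands.
- The arm moves only by the tool apply_moves, never from a script. Its argument "moves" is a list of rows, each a list of 3 entries, a list of its own where there are three numbers: the shift along the tool's x, y, z in cm, then the turn, a rotation vector about the tool's x, y, z in rad, then the opening, from 0 (shut) to 1 (fully open). In form: [[[tx, ty, tz], [rx, ry, rz], grip], ...]. A call has exactly 10 rows; each row is the pose to reach, as a shift and turn from the pose commanded when the call began, along the tool's axes at that moment; what a row does not reach only later rows make up. A row lasts 1/12 s, in which the tool goes at most 41.7 mm and 7.16 degrees, less where a joint would pass 70% of its speed; a pose out of reach is approached as far as the arm can. A call with a gripper value outside its range is refused whole. The fingers move at their own pace and stop on an object; the grip force is fixed at half the most. Time passes only in rows, so rows that repeat a pose let the fingers close, or fill a call up. It gives the time, the measured TCP pose, the force and the opening at its end, in the units of the state.
- robot.get_obs(): the state, without advancing time (a new reading comes with each control period).
- optics.snapshot(name): name is "side" or "top" or "wrist"; returns the picture (384x512x3 uint8, red, green, blue); there is no depth.
- optics.get_calibration(name): a dict with "fx", "fy", "cx", "cy" (pixels), "k1" (the pictures are not rectified: a ray, as slopes to the right and down, at radius r is drawn at 1 + k1 r^2 times it, then the intrinsics apply), "rvec" (rotation vector, rad) and "tvec" (3), from world to camera coordinates, as OpenCV has them. Camera axes: x right, y down, z forward; pixel columns grow to the right and rows downward; lengths in m; the calibration is good to about 2 mm. A picture is of the moment at which its call begins: read the wrist's pose just before it. get_calibration takes no time and is no camera call; for the wrist camera it gives the pose at the moment of the call.
- job.close_job(): hands the job in, once; it reports no verdict.
The state is a dict: "time": time; "joint_positions": joint angles; "qvel": joint speeds; "joint_torque": joint torques, N m; "tool_pos": TCP position; "ee_rot": TCP orientation; "wrist_force": force on the tool from outside, world axes, zero at the start; "wrist_torque": the same for the moment, N m; "width": finger opening in m.
Only numpy, scipy, OpenCV 4.12 (cv2) and the standard library are available. Lean on these libraries where they do the work, as an engineer would, in place of code of your own. Each camera call takes 0.05 s, during which the arm holds its last target.

## Working session

There is one attempt and no reset: what is moved stays moved. The work goes in short steps, Python scripts to look and compute and a tool call to move; the robot and the scene stay as the last step left them, time stands still between calls to the robot, and variables do not carry over. Pictures are saved under pics/ and viewed, and the job is handed in when it is done.

Besides the shell and the picture viewer there is one more tool, called after ">>>" as name(argument=value, ...) on one line, values as JSON. apply_moves: Moves the arm, as the interface text tells. Its arguments: {"type":"object","properties":{"moves":{"type":"array"}},"required":["moves"]}

```bash
mkdir -p pics; ls; python3 - <<'E'
from bench import robot, optics, job
import cv2
print(robot.get_obs())
for n in("top","side"):
    im=optics.snapshot(n); cv2.imwrite(f"pics/{n}0.png",im[:,:,::-1]); print(n,optics.get_calibration(n))
E
```

```text
pics
{'time': 0.0, 'joint_positions': array([ 1.19186359e+00,  8.79404763e-02,  1.37222170e+00, -1.67744370e-05,
        1.68358707e+00, -1.03083689e-01]), 'qvel': array([ 4.39815328e-04,  4.14886349e-04, -1.01234496e-03,  2.71864349e-05,
       -9.65116294e-04,  6.37736936e-04]), 'joint_torque': array([-1.56780137e-03, -3.40171087e+01, -3.02427471e+01,  7.15288217e-02,
        3.29885725e-02, -1.67800613e-04]), 'tool_pos': array([0.14961292, 0.52873309, 0.21832859]), 'ee_rot': array([-3.13944580e+00, -2.05331796e-04,  2.86574152e+00]), 'wrist_force': array([-0.4684968 , -0.32455386, -0.06957276]), 'wrist_torque': array([-0.04160259,  0.03599621,  0.03489698]), 'width': 0.09371436755374568}
top {'fx': 448.5730359436362, 'fy': 448.5730359436362, 'cx': 253.6334449672387, 'cy': 188.7662056480685, 'k1': 0.06028212326686155, 'rvec': array([ 2.12353743, -2.08326067,  0.17203257]), 'tvec': array([-0.02507964,  0.55607352,  0.69859511])}
side {'fx': 346.64928972404823, 'fy': 346.64928972404823, 'cx': 254.99598793010756, 'cy': 193.5333603915929, 'k1': -0.04770636489967814, 'rvec': array([ 0.61004383, -2.68312557,  1.16811969]), 'tvec': array([0.50618179, 0.2226739 , 0.5343846 ])}
```

View pics/top0.png

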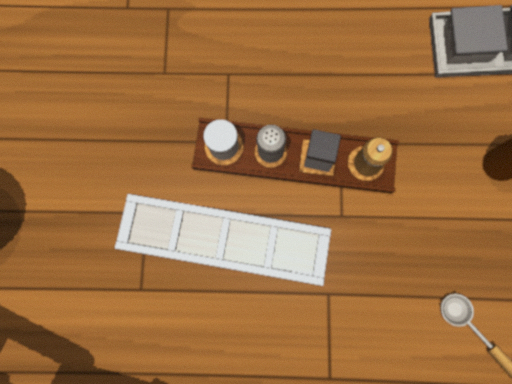

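View pics/side0.png

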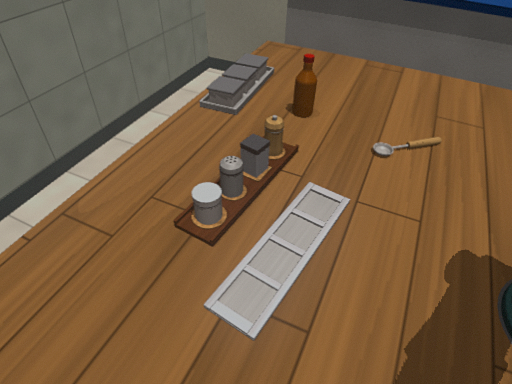

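Top view: wooden rack about (295,155) with tub, shaker, tin and mill from left to right. The steel rack is at about (222,240). Next I measure both.

```bash
cat > h.py <<'E'
import numpy as np, cv2
from scipy.spatial.transform import Rotation as Rn
def ray(cal,px):
    px=np.atleast_2d(px).astype(float)
    d=np.c_[(px[:,0]-cal['cx'])/cal['fx'],(px[:,1]-cal['cy'])/cal['fy']]
    u=d.copy()
    for _ in range(20): u=d/(1+cal['k1']*(u**2).sum(1,keepdims=True))
    R=cv2.Rodrigues(np.array(cal['rvec']))[0]; t=np.array(cal['tvec'])
    return -R.T@t, np.c_[u,np.ones(len(u))]@R
def plane(cal,px,z):
    c,d=ray(cal,px); return c+d*((z-c[2])/d[:,2])[:,None]
def proj(cal,P):
    R=cv2.Rodrigues(np.array(cal['rvec']))[0]; q=np.atleast_2d(P)@R.T+np.array(cal['tvec'])
    u=q[:,:2]/q[:,2:]; u=u*(1+cal['k1']*(u**2).sum(1,keepdims=True))
    return u*[cal['fx'],cal['fy']]+[cal['cx'],cal['cy']]
def rect(P):
    (c,s,a)=cv2.minAreaRect((P[:,:2]*1000).astype(np.float32))
    a=np.radians(a)
    if s[0]>s[1]: long=a
    else: long=a+np.pi/2
    # yaw of rack: y axis along long side
    yaw=(long-np.pi/2+np.pi/2)%np.pi-np.pi/2
    return np.array(c)/1000,sorted(s),yaw
E
python3 - <<'E'
from h import *
from bench import robot, optics, job
for n in("top","side"):
    cal=optics.get_calibration(n); im=cv2.imread(f"pics/{n}0.png")
    hsv=cv2.cvtColor(im,cv2.COLOR_BGR2HSV)
    print(n,'cam',ray(cal,[[0,0]])[0], 'corners',plane(cal,[[0,0],[511,0],[0,383]],0).round(3).tolist())
    m={'steel':((hsv[...,1]<70)&(hsv[...,2]>130)).astype(np.uint8), 'wood':((hsv[...,2]<110)&(hsv[...,1]>120)&((hsv[...,0]<10)|(hsv[...,0]>170))).astype(np.uint8)}
    for k,z in(('steel',.010),('wood',.020)):
        nl,lab,st,ce=cv2.connectedComponentsWithStats(m[k])
        for i in range(1,nl):
            if st[i,4]<300: continue
            cs=np.argwhere(lab==i)[:,::-1]
            c,s,a=rect(plane(cal,cs,z)); print(k,st[i].tolist(),c.round(4),np.round(s,1),round(a,4))
E
```

```text
top cam [ 0.41007556 -0.04050064  0.79251474] corners [[0.933, 0.489, 0.0], [0.935, -0.486, 0.0], [0.235, 0.397, 0.0]]
steel [454, 11, 52, 40, 811] [ 0.8705 -0.421 ] [79.  84.5] 0.0349
steel [432, 12, 80, 62, 1244] [ 0.8492 -0.4059] [121.2 129. ] 0.0552
steel [203, 119, 35, 33, 886] [0.6643 0.0512] [61.3 61.4] -1.0755
steel [258, 125, 26, 26, 540] [ 0.6608 -0.0413] [45.5 47.3] -1.56
steel [115, 194, 216, 92, 12085] [0.477  0.0397] [100.3 366.2] -0.1518
steel [441, 293, 51, 55, 923] [ 0.3579 -0.3702] [50.7 95.7] -0.5291
side cam [0.36879568 0.4339065  0.51680312] corners [[2.557, -0.873, 0.0], [-0.117, -2.458, 0.0], [0.746, 0.439, 0.0]]
steel [0, 68, 224, 186, 5414] [ 0.9692 -0.141 ] [ 71.8 860.1] -0.0011
steel [191, 182, 31, 21, 484] [ 0.6832 -0.0181] [61.6 63. ] 1.1339
steel [204, 182, 146, 156, 8273] [0.4757 0.0383] [ 98.6 365.2] -0.1548
```

```bash
python3 - <<'E'
import cv2
im=cv2.imread('pics/top0.png')[100:295,100:415]
cv2.imwrite('pics/topz.png',cv2.resize(im,None,fx=2.5,fy=2.5,interpolation=cv2.INTER_CUBIC))
E
```

```text
(no output)
```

View pics/topz.png

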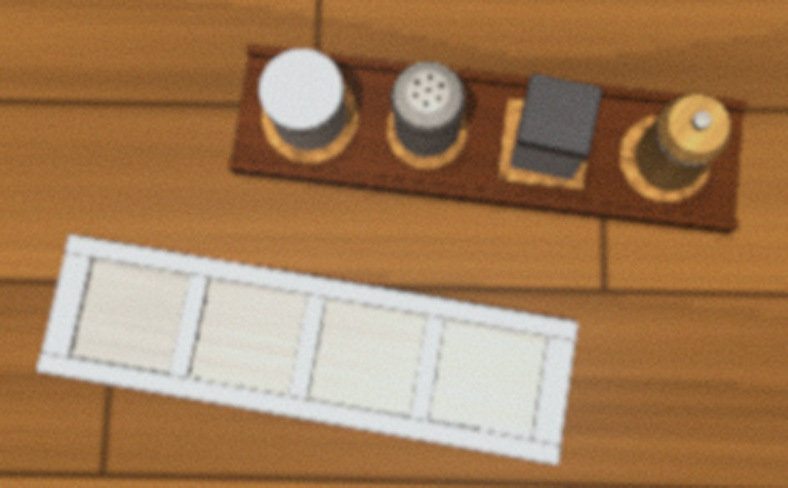

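```bash
python3 - <<'E'
from h import *
from bench import robot, optics, job
cal=optics.get_calibration("top")
z=lambda *p: np.array(p)/2.5+100-.3
W=plane(cal,z((248,47),(747,103),(735,230),(231,170)),.02)
print('wood',W.mean(0),[np.linalg.norm(W[i]-W[i-1]).round(3) for i in range(4)]); d=W[0]-W[1]+W[3]-W[2]; yw=np.arctan2(-d[0],d[1]);print('yaw',yw)
R=lambda a:np.array([[np.cos(a),-np.sin(a)],[np.sin(a),np.cos(a)]])
T=plane(cal,z((535,75),(602,87),(587,153),(519,140)),.091)
print('tin',T.mean(0),[np.linalg.norm(T[i]-T[i-1]).round(3) for i in range(4)]); d=T[0]-T[1]+T[3]-T[2]; print('yaw',np.arctan2(-d[0],d[1]))
tops={'tub':((302,90),.077),'shaker':((428,92),.095),'mill':((702,120),.109)}
P={k:plane(cal,z(p),h)[0] for k,(p,h) in tops.items()}; P['tin']=T.mean(0)
mats={'tub':((310,113),.015),'shaker':((428,130),.015),'mill':((665,160),.015),'tin':((548,142),.015)}
for k in P: print(k,P[k].round(4),'in wood',(R(-yw)@(P[k]-W.mean(0))[:2]).round(4),'mat',(R(-yw)@(plane(cal,z(mats[k][0]),.015)[0]-W.mean(0))[:2]).round(4))
cs=optics.get_calibration("side")
for k in P: print(k,'side px',proj(cs,P[k]).round(1))
c=np.array([.476,.039]);ys=-.153
for k,b in(('tub',-.1275),('shaker',-.0425),('tin',.0425),('mill',.1275)):
  print(k,'bay',c+R(ys)@[0,b], 'topfloor px',proj(cal,[*(c+R(ys)@[0,b]),.004]))
E
python3 - <<'E'
import cv2
im=cv2.imread('pics/side0.png')[100:340,160:360]
cv2.imwrite('pics/sidez.png',cv2.resize(im,None,fx=2.5,fy=2.5,interpolation=cv2.INTER_CUBIC))
E
```

```text
wood [ 0.62672156 -0.08402423  0.02      ] [np.float64(0.092), np.float64(0.358), np.float64(0.092), np.float64(0.355)]
yaw -0.1068831726892769
tin [ 0.62285931 -0.12778664  0.091     ] [np.float64(0.045), np.float64(0.044), np.float64(0.045), np.float64(0.044)]
yaw -0.18099255141886159
tub [0.6413 0.0421 0.077 ] in wood [0.0011 0.1269] mat [0.0038 0.128 ]
shaker [ 0.6352 -0.0419  0.095 ] in wood [0.0039 0.0428] mat [0.0014 0.0419]
mill [ 0.6141 -0.213   0.109 ] in wood [ 0.0012 -0.1296] mat [-0.0006 -0.1269]
tin [ 0.6229 -0.1278  0.091 ] in wood [ 0.0008 -0.0439] mat [ 0.0028 -0.0441]
tub side px [[206.1 191.8]]
shaker side px [[230.1 160.2]]
mill side px [[273.8 116.4]]
tin side px [[254.2 141.2]]
tub bay [ 0.45656852 -0.08701059] topfloor px [[295.01350654 251.47673607]]
shaker bay [ 0.46952284 -0.00300353] topfloor px [[246.89867869 242.98098029]]
tin bay [0.48247716 0.08100353] topfloor px [[199.44294269 234.67888147]]
mill bay [0.49543148 0.16501059] topfloor px [[152.43975004 226.53099711]]
```

View pics/sidez.png

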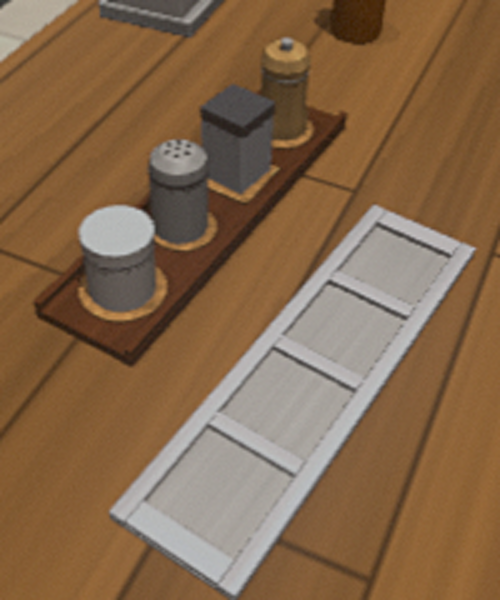

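```bash
cat >> h.py <<'E'
def go(x,y,z,psi):
    from bench import robot
    o=robot.get_obs(); R=Rn.from_euler('xyz',o['ee_rot']); T=Rn.from_euler('xyz',[np.pi,0,np.pi/2+psi])
    print('t',round(o['time'],2),'pos',o['tool_pos'].round(4),'rpy',np.round(o['ee_rot'],4),'w',round(o['width'],4),'F',o['wrist_force'].round(1))
    print('shift cm',(R.inv().apply(np.array([x,y,z])-o['tool_pos'])*100).round(2),'turn',(R.inv()*T).as_rotvec().round(3))
E
python3 -c "
from h import *
go(.641,.042,.20,-.13)"
```

```text
t 0.1 pos [0.1496 0.5288 0.2184] rpy [-3.1396e+00 -2.0000e-04  2.8658e+00] w 0.094 F [ 1.   0.6 -0.2]
shift cm [-60.54 -33.45   1.9 ] turn [-2.000e-03  1.000e-03  1.425e+00]
```

>>> apply_moves(moves=[[[-3,-1.7,0],[0,0,0.07],1],[[-6,-3.3,0],[0,0,0.15],1],[[-9.5,-5.2,0],[0,0,0.24],1],[[-13,-7.2,0],[0,0,0.32],1],[[-16.5,-9.1,0],[0,0,0.4],1],[[-20,-11,0],[0,0,0.48],1],[[-23.5,-13,0],[0,0,0.56],1],[[-27,-15,0],[0,0,0.64],1],[[-30,-16.6,0],[0,0,0.71],1],[[-33,-18.2,0],[0,0,0.78],1]])

```text
time: 0.93
tool_pos: [0.4186, 0.2624, 0.2191]
ee_rot: [-3.141, -0.0, 2.082]
wrist_force: [0.4, 0.3, 0.5]
width: 0.0941
```

```bash
python3 -c "
from h import *
go(.641,.042,.18,-.13)"
```

```text
t 0.93 pos [0.4186 0.2624 0.2191] rpy [-3.1410e+00 -2.0000e-04  2.0816e+00] w 0.0941 F [0.4 0.3 0.5]
shift cm [-30.1    8.63   3.89] turn [-0.001  0.     0.641]
```

>>> apply_moves(moves=[[[-3.5,1,0.4],[0,0,0.07],1],[[-7,2,0.8],[0,0,0.15],1],[[-11,3.1,1.4],[0,0,0.23],1],[[-15,4.3,1.9],[0,0,0.31],1],[[-19,5.4,2.5],[0,0,0.4],1],[[-22.5,6.4,2.9],[0,0,0.48],1],[[-26,7.5,3.4],[0,0,0.56],1],[[-28.5,8.2,3.7],[0,0,0.61],1],[[-29.8,8.6,3.9],[0,0,0.64],1],[[-30.1,8.6,3.9],[0,0,0.64],1]])

```text
time: 1.77
tool_pos: [0.6414, 0.0428, 0.1784]
ee_rot: [-3.139, 0.0, 1.443]
wrist_force: [-1.0, -0.3, -0.5]
width: 0.094
```

```bash
python3 -c "
from h import *
go(.641,.042,.043,-.13)
from bench import optics
cv2.imwrite('pics/w1.png',optics.snapshot('wrist')[:,:,::-1])"
```

```text
t 1.77 pos [0.6414 0.0428 0.1784] rpy [-3.1386e+00  4.0000e-04  1.4429e+00] w 0.094 F [-1.  -0.3 -0.5]
shift cm [-8.000e-02  1.000e-02  1.354e+01] turn [-0.003  0.     0.002]
```

View pics/w1.png

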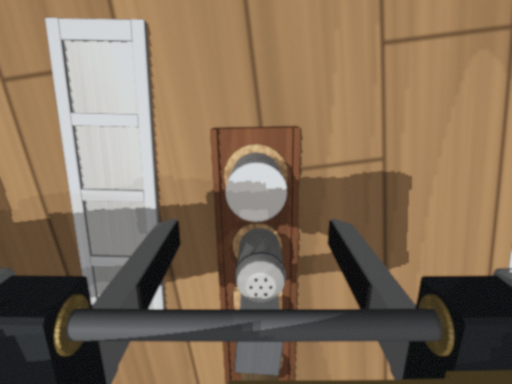

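```bash
python3 -c "
from h import *
from bench import optics
c=optics.get_calibration('wrist')
print(proj(c,[[.641,.042,.077],[.635,-.042,.095],[.6414,.0428,.1644],[.641,.042,.043]]))
print(plane(c,[[257,191]],.077),plane(c,[[261,281]],.095))"
```

```text
[[254.72019271 193.5739835 ]
 [259.6022341  285.60588046]
 [255.39783955 233.7961551 ]
 [254.66886568 183.45396612]]
[[0.64335253 0.04416664 0.077     ]] [[ 0.63687424 -0.03727428  0.095     ]]
```

Wrist picture: tub top is at (257,191), predicted (255,194), agreeing within about 2 mm. Descending on the tub.

>>> apply_moves(moves=[[[-0.1,0.1,2],[0,0,0],1],[[-0.2,0.1,5],[0,0,0],1],[[-0.2,0.1,8],[0,0,0],1],[[-0.2,0.1,11],[0,0,0],1],[[-0.2,0.1,12.8],[0,0,0],1],[[-0.2,0.1,13.4],[0,0,0],1],[[-0.2,0.1,13.4],[0,0,0],0.3],[[-0.2,0.1,13.4],[0,0,0],0],[[-0.2,0.1,13.4],[0,0,0],0],[[-0.2,0.1,13.4],[0,0,0],0]])

```text
time: 2.65
tool_pos: [0.643, 0.0429, 0.0492]
ee_rot: [3.137, -0.001, 1.446]
wrist_force: [0.1, -0.5, 1.0]
width: 0.0705
```

>>> apply_moves(moves=[[[0,0,0],[0,0,0],0],[[0,0,0],[0,0,0],0],[[0,0,-0.5],[0,0,0],0],[[0,0,-1.5],[0,0,0],0],[[0,0,-3.5],[0,0,0],0],[[0,0,-6],[0,0,0],0],[[0,0,-8.5],[0,0,0],0],[[0,0,-10.5],[0,0,0],0],[[0,0,-11.7],[0,0,0],0],[[0,0,-12],[0,0,0],0]])

```text
time: 3.48
tool_pos: [0.643, 0.0425, 0.1705]
ee_rot: [3.136, -0.001, 1.446]
wrist_force: [-0.4, -0.3, -0.2]
width: 0.0539
```

```bash
python3 -c "
from h import *
go(.457,-.087,.164,-.13)"
```

```text
t 3.48 pos [0.643  0.0425 0.1705] rpy [ 3.1355e+00 -8.0000e-04  1.4457e+00] w 0.0539 F [-0.4 -0.3 -0.2]
shift cm [-15.17 -16.85   0.54] turn [ 0.006 -0.001  0.005]
```

```bash
python3 -c "
from h import *
from bench import optics
cv2.imwrite('pics/s1.png',cv2.resize(optics.snapshot('side')[60:260,130:330,::-1],None,fx=3,fy=3))
go(.457,-.087,.164,-.13)"
```

```text
t 3.53 pos [0.6426 0.0425 0.1691] rpy [ 3.1375e+00 -5.0000e-04  1.4457e+00] w 0.053 F [-0.4  0.7 -1.1]
shift cm [-15.16 -16.8    0.43] turn [ 0.004 -0.001  0.005]
```

View pics/s1.png

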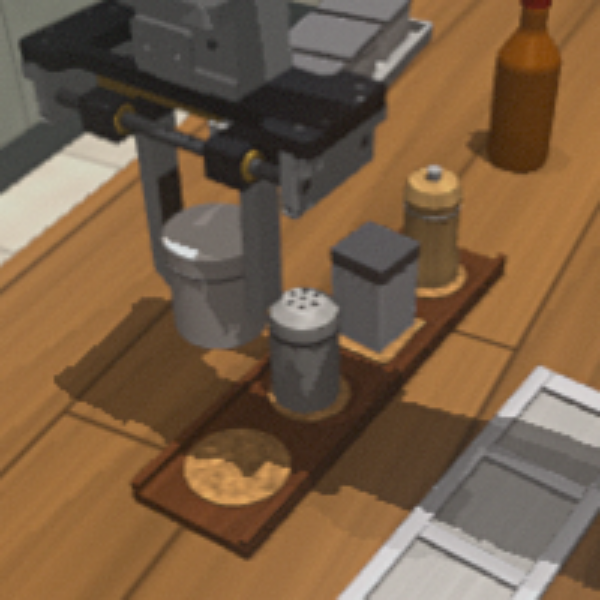

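```bash
python3 -c "
from h import *
from bench import optics
c=optics.get_calibration('side')
for z in (.115,.12,.125,.13,.135,.14): print(z,proj(c,[[.628,.065,z],[.643,.0425,z],[.643,.0425,z+.062]]).round(1).tolist())"
```

```text
0.115 [[204.3, 186.2], [203.6, 176.1], [200.7, 147.6]]
0.12 [[204.1, 184.0], [203.4, 173.9], [200.4, 145.1]]
0.125 [[203.8, 181.8], [203.2, 171.8], [200.2, 142.6]]
0.13 [[203.6, 179.6], [202.9, 169.6], [199.9, 140.1]]
0.135 [[203.4, 177.4], [202.7, 167.3], [199.7, 137.5]]
0.14 [[203.1, 175.1], [202.5, 165.1], [199.4, 134.9]]
```

Tub held upright, foot about 30 mm below the TCP. On to its bay.

>>> apply_moves(moves=[[[-0.8,-0.9,0],[0,0,0],0],[[-2.4,-2.6,0],[0,0,0],0],[[-4.6,-5,0],[0,0,0],0],[[-7,-7.7,0],[0,0,0],0],[[-9.4,-10.4,0],[0,0,0],0],[[-11.7,-13,0],[0,0,0],0],[[-13.6,-15,0],[0,0,0],0],[[-14.7,-16.3,0],[0,0,0],0],[[-15.1,-16.8,0],[0,0,0],0],[[-15.1,-16.8,0],[0,0,0],0]])

```text
time: 4.37
tool_pos: [0.4547, -0.0867, 0.1653]
ee_rot: [-3.139, -0.001, 1.444]
wrist_force: [-0.6, 0.1, -1.7]
width: 0.0536
```

```bash
python3 -c "
from h import *
go(.457,-.087,.035,-.13)"
```

```text
t 4.37 pos [ 0.4547 -0.0867  0.1653] rpy [-3.1395e+00 -6.0000e-04  1.4439e+00] w 0.0536 F [-0.6  0.1 -1.7]
shift cm [-1.000e-02  2.600e-01  1.302e+01] turn [-0.002 -0.001  0.003]
```

>>> apply_moves(moves=[[[0,0.1,1],[0,0,0],0],[[0,0.1,3],[0,0,0],0],[[0,0.2,5.5],[0,0,0],0],[[0,0.2,8],[0,0,0],0],[[0,0.2,10],[0,0,0],0],[[0,0.2,11.3],[0,0,0],0],[[0,0.2,12],[0,0,0],0],[[0,0.2,12.2],[0,0,0],0],[[0,0.2,12.2],[0,0,0],0],[[0,0.2,12.2],[0,0,0],0]])

```text
time: 5.2
tool_pos: [0.459, -0.0865, 0.0451]
ee_rot: [3.14, 0.0, 1.446]
wrist_force: [-0.0, 0.6, -2.4]
width: 0.0535
```

```bash
python3 -c "
from h import *
from bench import optics
cv2.imwrite('pics/s2.png',cv2.resize(optics.snapshot('side')[120:320,180:380,::-1],None,fx=3,fy=3))
go(.457,-.087,.035,-.13)"
```

```text
t 5.25 pos [ 0.4592 -0.0867  0.0455] rpy [3.1394e+00 2.0000e-04 1.4462e+00] w 0.0539 F [ 0.2  0.7 -2.3]
shift cm [-0.06 -0.22  1.05] turn [0.002 0.    0.005]
```

View pics/s2.png

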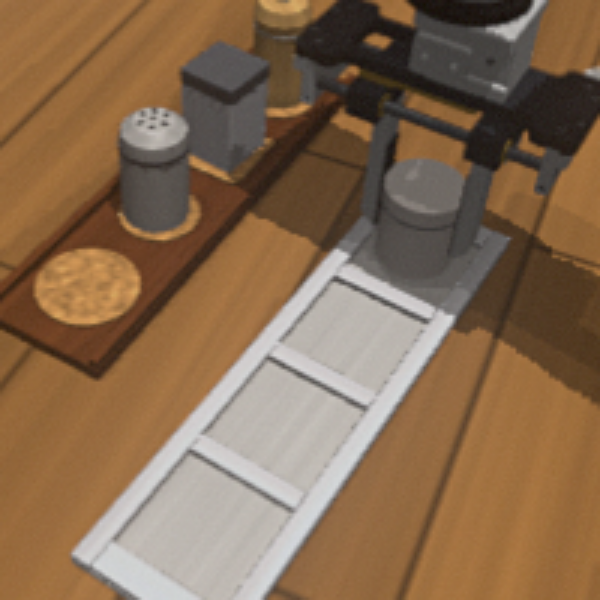

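Picture: tub (425,225) hangs over the far right bay, just above its floor. Lowering slowly until contact.

>>> apply_moves(moves=[[[0,-0.2,0.2],[0,0,0],0],[[0,-0.2,0.4],[0,0,0],0],[[0,-0.2,0.5],[0,0,0],0],[[0,-0.2,0.6],[0,0,0],0],[[0,-0.2,0.7],[0,0,0],0],[[0,-0.2,0.8],[0,0,0],0],[[0,-0.2,0.9],[0,0,0],0],[[0,-0.2,1.0],[0,0,0],0],[[0,-0.2,1.0],[0,0,0],0],[[0,-0.2,1.0],[0,0,0],0]])

```text
time: 6.08
tool_pos: [0.4562, -0.0864, 0.0374]
ee_rot: [3.142, 0.0, 1.446]
wrist_force: [-5.4, 2.2, 14.2]
width: 0.0536
```

>>> apply_moves(moves=[[[0,0,-0.1],[0,0,0],0],[[0,0,-0.1],[0,0,0],0.8],[[0,0,-0.1],[0,0,0],0.9],[[0,0,-0.1],[0,0,0],0.9],[[0,0,-0.1],[0,0,0],0.9],[[0,0,-0.1],[0,0,0],0.9],[[0,0,-1.5],[0,0,0],0.9],[[0,0,-4.5],[0,0,0],1],[[0,0,-8.5],[0,0,0],1],[[0,0,-12.5],[0,0,0],1]])

```text
time: 6.92
tool_pos: [0.455, -0.086, 0.1595]
ee_rot: [-3.138, -0.001, 1.446]
wrist_force: [1.8, -0.2, 0.3]
width: 0.0934
```

```bash
python3 -c "
from h import *
go(.636,-.040,.17,-.13)"
```

```text
t 6.92 pos [ 0.455  -0.086   0.1595] rpy [-3.1382e+00 -7.0000e-04  1.4457e+00] w 0.0934 F [ 1.8 -0.2  0.3]
shift cm [ 6.82 17.38 -1.1 ] turn [-0.003 -0.001  0.005]
```

>>> apply_moves(moves=[[[0.4,1,-0.6],[0,0,0],1],[[1.2,3,-1],[0,0,0],1],[[2.4,6,-1],[0,0,0],1],[[3.7,9.4,-1],[0,0,0],1],[[5,12.8,-1],[0,0,0],1],[[6.1,15.5,-1],[0,0,0],1],[[6.7,17,-1],[0,0,0],1],[[6.8,17.4,-1],[0,0,0],1],[[6.8,17.4,-1],[0,0,0],1],[[6.8,17.4,-1],[0,0,0],1]])

```text
time: 7.75
tool_pos: [0.6365, -0.0408, 0.169]
ee_rot: [-3.14, 0.0, 1.446]
wrist_force: [-0.3, 0.4, -0.4]
width: 0.0939
```

```bash
python3 -c "
from h import *
go(.636,-.040,.050,-.13)
from bench import optics
im=optics.snapshot('top'); cv2.imwrite('pics/t2.png',im[:,:,::-1])"
```

```text
t 7.75 pos [ 0.6365 -0.0408  0.169 ] rpy [-3.1402e+00  2.0000e-04  1.4457e+00] w 0.0939 F [-0.3  0.4 -0.4]
shift cm [ 0.07 -0.04 11.9 ] turn [-0.001  0.     0.005]
```

View pics/t2.png

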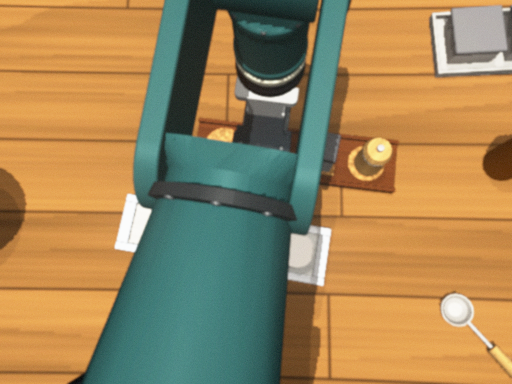

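Top view is mostly blocked by the arm; the tub stays visible at (301,252) in the right bay. Descending on the shaker.

>>> apply_moves(moves=[[[0,0,1.5],[0,0,0],1],[[0.1,0,4],[0,0,0],1],[[0.1,0,7],[0,0,0],1],[[0.1,0,9.5],[0,0,0],1],[[0.1,0,11.2],[0,0,0],1],[[0.1,0,11.8],[0,0,0],1],[[0.1,0,11.8],[0,0,0],1],[[0.1,0,11.8],[0,0,0],0.6],[[0.1,0,11.8],[0,0,0],0],[[0.1,0,11.8],[0,0,0],0]])

```text
time: 8.63
tool_pos: [0.6386, -0.0398, 0.0539]
ee_rot: [3.138, -0.0, 1.446]
wrist_force: [0.1, 0.6, -0.7]
width: 0.0777
```

>>> apply_moves(moves=[[[0,0,0],[0,0,0],0],[[0,0,0],[0,0,0],0],[[0,0,0],[0,0,0],0],[[0,0,0],[0,0,0],0],[[0,0,0],[0,0,0],0],[[0,0,0],[0,0,0],0],[[0,0,0],[0,0,0],0],[[0,0,-0.3],[0,0,0],0],[[0,0,-1],[0,0,0],0],[[0,0,-2],[0,0,0],0]])

```text
time: 9.47
tool_pos: [0.6363, -0.0394, 0.0704]
ee_rot: [-3.138, -0.0, 1.446]
wrist_force: [-0.7, 0.6, -1.3]
width: 0.0479
```

>>> apply_moves(moves=[[[0,0,-1],[0,0,0],0],[[0,0,-3],[0,0,0],0],[[0,0,-5.5],[0,0,0],0],[[0,0,-8],[0,0,0],0],[[0,0,-9.5],[0,0,0],0],[[0,0,-10],[0,0,0],0],[[0,0,-10],[0,0,0],0],[[0,0,-10],[0,0,0],0],[[0,0,-10],[0,0,0],0],[[0,0,-10],[0,0,0],0]])

```text
time: 10.3
tool_pos: [0.6364, -0.0394, 0.1693]
ee_rot: [-3.138, -0.0, 1.446]
wrist_force: [0.1, -0.4, -1.9]
width: 0.0475
```

```bash
python3 -c "
from h import *
go(.4695,-.003,.17,-.13)"
```

```text
t 10.3 pos [ 0.6364 -0.0394  0.1693] rpy [-3.1379e+00 -2.0000e-04  1.4458e+00] w 0.0475 F [ 0.1 -0.4 -1.9]
shift cm [  1.53 -17.01  -0.  ] turn [-0.004 -0.     0.005]
```

Shaker held (47.5 mm). Carrying it to its bay.

>>> apply_moves(moves=[[[0.1,-1,0],[0,0,0],0],[[0.3,-3,0],[0,0,0],0],[[0.5,-6,0],[0,0,0],0],[[0.8,-9,0],[0,0,0],0],[[1.1,-12,0],[0,0,0],0],[[1.3,-14.5,0],[0,0,0],0],[[1.5,-16.2,0],[0,0,0],0],[[1.5,-16.9,0],[0,0,0],0],[[1.5,-17,0],[0,0,0],0],[[1.5,-17,0],[0,0,0],0]])

```text
time: 11.13
tool_pos: [0.4708, -0.0036, 0.1712]
ee_rot: [3.141, 0.0, 1.446]
wrist_force: [-0.3, 0.2, -2.0]
width: 0.0474
```

>>> apply_moves(moves=[[[0,0,1],[0,0,0],0],[[0,0,3],[0,0,0],0],[[0,0,5.5],[0,0,0],0],[[0,0,8],[0,0,0],0],[[0,0,10],[0,0,0],0],[[0,0,11.3],[0,0,0],0],[[0,0,11.8],[0,0,0],0],[[0,0,11.8],[0,0,0],0],[[0,0,11.8],[0,0,0],0],[[0,0,11.8],[0,0,0],0]])

```text
time: 11.97
tool_pos: [0.4717, -0.0037, 0.0545]
ee_rot: [3.139, -0.0, 1.446]
wrist_force: [0.5, 0.1, -1.2]
width: 0.0477
```

```bash
python3 -c "
from h import *
go(.4695,-.003,.039,-.13)
from bench import optics
cv2.imwrite('pics/s3.png',cv2.resize(optics.snapshot('side')[120:320,180:380,::-1],None,fx=3,fy=3))
"
```

```text
t 11.97 pos [ 0.4717 -0.0037  0.0545] rpy [ 3.1395e+00 -1.0000e-04  1.4457e+00] w 0.0477 F [ 0.5  0.1 -1.2]
shift cm [ 0.04 -0.23  1.55] turn [ 0.002 -0.     0.005]
```

View pics/s3.png

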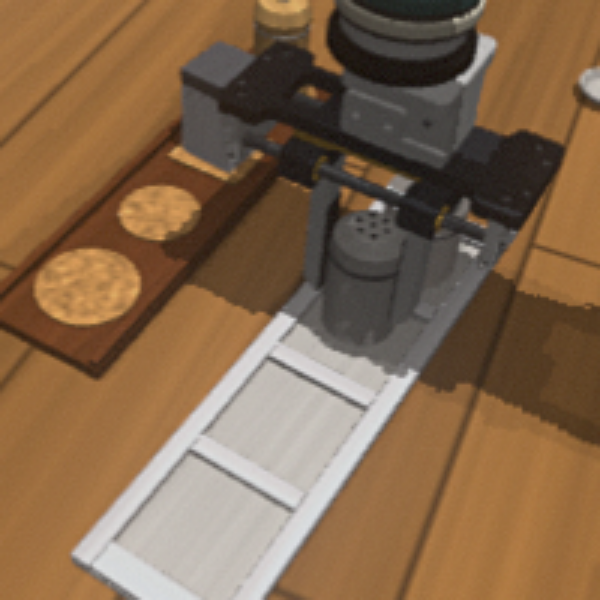

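Shaker is over the second bay from the right. Lowering.

>>> apply_moves(moves=[[[0,-0.1,0.3],[0,0,0],0],[[0,-0.2,0.7],[0,0,0],0],[[0,-0.2,0.9],[0,0,0],0],[[0,-0.2,1.1],[0,0,0],0],[[0,-0.2,1.2],[0,0,0],0],[[0,-0.2,1.3],[0,0,0],0],[[0,-0.2,1.4],[0,0,0],0],[[0,-0.2,1.45],[0,0,0],0],[[0,-0.2,1.5],[0,0,0],0],[[0,-0.2,1.5],[0,0,0],0]])

```text
time: 12.85
tool_pos: [0.4684, -0.0032, 0.0405]
ee_rot: [-3.141, -0.0, 1.446]
wrist_force: [-5.3, 0.2, 10.0]
width: 0.0474
```

Contact (10 N). Releasing and rising.

>>> apply_moves(moves=[[[0,0,-0.1],[0,0,0],0],[[0,0,-0.1],[0,0,0],0.8],[[0,0,-0.1],[0,0,0],0.9],[[0,0,-0.1],[0,0,0],0.9],[[0,0,-0.1],[0,0,0],0.9],[[0,0,-0.1],[0,0,0],0.9],[[0,0,-1.5],[0,0,0],0.9],[[0,0,-4.5],[0,0,0],1],[[0,0,-8.5],[0,0,0],1],[[0,0,-12.5],[0,0,0],1]])

```text
time: 13.68
tool_pos: [0.4675, -0.0031, 0.1636]
ee_rot: [-3.138, -0.0, 1.446]
wrist_force: [1.3, 0.3, 1.1]
width: 0.0938
```

```bash
python3 -c "
from h import *
go(.624,-.127,.17,-.18)"
```

```text
t 13.68 pos [ 0.4675 -0.0031  0.1636] rpy [-3.1384e+00 -1.0000e-04  1.4458e+00] w 0.0938 F [1.3 0.3 1.1]
shift cm [-10.34  17.07  -0.7 ] turn [-0.003 -0.     0.055]
```

>>> apply_moves(moves=[[[-0.6,1,-0.4],[0,0,0.01],1],[[-1.8,3,-0.7],[0,0,0.02],1],[[-3.7,6,-0.7],[0,0,0.03],1],[[-5.6,9.3,-0.7],[0,0,0.04],1],[[-7.6,12.6,-0.7],[0,0,0.05],1],[[-9.2,15.3,-0.7],[0,0,0.05],1],[[-10.1,16.7,-0.7],[0,0,0.05],1],[[-10.3,17.1,-0.7],[0,0,0.05],1],[[-10.3,17.1,-0.7],[0,0,0.05],1],[[-10.3,17.1,-0.7],[0,0,0.05],1]])

```text
time: 14.52
tool_pos: [0.6248, -0.1262, 0.1701]
ee_rot: [-3.14, -0.001, 1.396]
wrist_force: [0.3, -0.4, 0.6]
width: 0.0938
```

```bash
python3 -c "
from h import *
go(.624,-.127,.049,-.18)
from bench import optics
c=optics.get_calibration('wrist')
cv2.imwrite('pics/w3.png',optics.snapshot('wrist')[:,:,::-1])
print(proj(c,[[.623,-.1278,.091],[.614,-.213,.109]]))
"
```

```text
t 14.52 pos [ 0.6248 -0.1262  0.1701] rpy [-3.1402e+00 -6.0000e-04  1.3960e+00] w 0.0938 F [ 0.3 -0.4  0.6]
shift cm [-0.1  -0.05 12.11] turn [-0.001 -0.001  0.005]
[[252.50514774 202.21833462]
 [259.45692438 303.00809727]]
```

View pics/w3.png

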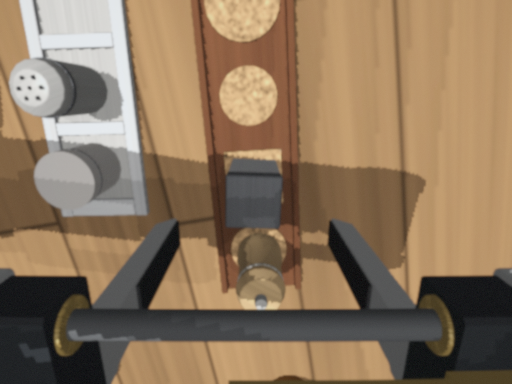

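```bash
python3 -c "
from h import *
from bench import optics
c=optics.get_calibration('wrist')
R=lambda a:np.array([[np.cos(a),-np.sin(a)],[np.sin(a),np.cos(a)]])
P=np.array([.623,-.1278])+(R(-.18)@(np.array([[1,1],[1,-1],[-1,-1],[-1,1]]).T*.023)).T
print(proj(c,np.c_[P,[.091]*4]).round(0).tolist())
im=cv2.imread('pics/w3.png')[140:320,190:330]
cv2.imwrite('pics/w3z.png',cv2.resize(im,None,fx=4,fy=3.3))
"
```

```text
[[281.0, 176.0], [279.0, 228.0], [226.0, 228.0], [225.0, 176.0]]
```

View pics/w3z.png

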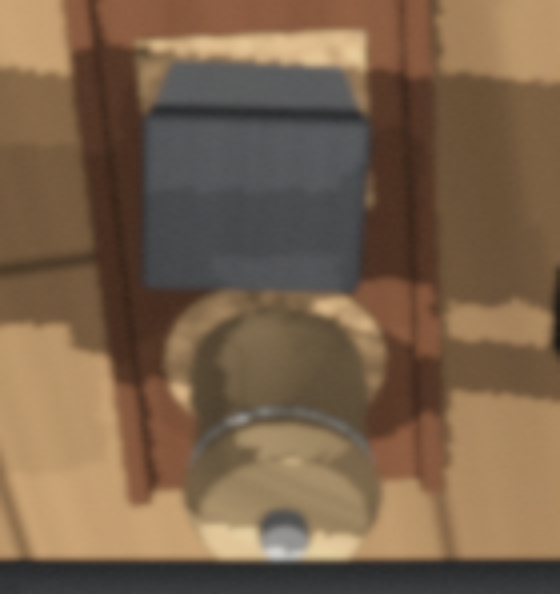

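Tin's lid corners at (227,176) to (280,228) match the prediction within 2 px. Descending.

>>> apply_moves(moves=[[[0,0,1.5],[0,0,0],1],[[-0.1,0,4],[0,0,0],1],[[-0.1,0,7],[0,0,0],1],[[-0.1,0,9.5],[0,0,0],1],[[-0.1,0,11.2],[0,0,0],1],[[-0.1,0,11.9],[0,0,0],1],[[-0.1,0,12.1],[0,0,0],1],[[-0.1,0,12.1],[0,0,0],0.6],[[-0.1,0,12.1],[0,0,0],0],[[-0.1,0,12.1],[0,0,0],0]])

```text
time: 15.4
tool_pos: [0.6264, -0.1279, 0.0518]
ee_rot: [3.138, 0.0, 1.396]
wrist_force: [0.3, -0.2, 0.2]
width: 0.0772
```

>>> apply_moves(moves=[[[0,0,0],[0,0,0],0],[[0,0,0],[0,0,0],0],[[0,0,0],[0,0,0],0],[[0,0,0],[0,0,0],0],[[0,0,0],[0,0,0],0],[[0,0,0],[0,0,0],0],[[0,0,0],[0,0,0],0],[[0,0,-0.3],[0,0,0],0],[[0,0,-1],[0,0,0],0],[[0,0,-2],[0,0,0],0]])

```text
time: 16.23
tool_pos: [0.6243, -0.1274, 0.0683]
ee_rot: [-3.139, -0.001, 1.396]
wrist_force: [0.2, 0.2, -1.4]
width: 0.046
```

>>> apply_moves(moves=[[[0,0,-1],[0,0,0],0],[[0,0,-3],[0,0,0],0],[[0,0,-5.5],[0,0,0],0],[[0,0,-8],[0,0,0],0],[[0,0,-10],[0,0,0],0],[[0,0,-11],[0,0,0],0],[[0,0,-11],[0,0,0],0],[[0,0,-11],[0,0,0],0],[[0,0,-11],[0,0,0],0],[[0,0,-11],[0,0,0],0]])

```text
time: 17.07
tool_pos: [0.6242, -0.1275, 0.177]
ee_rot: [-3.137, -0.001, 1.396]
wrist_force: [-0.6, -0.6, -2.0]
width: 0.046
```

```bash
python3 -c "
from h import *
go(.4825,.081,.177,-.16)"
```

```text
t 17.07 pos [ 0.6242 -0.1275  0.177 ] rpy [-3.1375e+00 -6.0000e-04  1.3958e+00] w 0.046 F [-0.6 -0.6 -2. ]
shift cm [ 18.06 -17.58   0.09] turn [-0.004 -0.001 -0.015]
```

>>> apply_moves(moves=[[[0.7,-0.7,0],[0,0,0],0],[[2.2,-2.1,0],[0,0,0],0],[[4.6,-4.5,0],[0,0,-0.01],0],[[7.3,-7.1,0],[0,0,-0.01],0],[[10,-9.7,0],[0,0,-0.01],0],[[12.7,-12.4,0],[0,0,-0.01],0],[[15.2,-14.8,0],[0,0,-0.01],0],[[17,-16.6,0],[0,0,-0.01],0],[[17.9,-17.4,0],[0,0,-0.01],0],[[18.1,-17.6,0],[0,0,-0.01],0]])

```text
time: 17.9
tool_pos: [0.4817, 0.083, 0.1791]
ee_rot: [-3.141, -0.0, 1.409]
wrist_force: [-0.2, 1.0, -2.5]
width: 0.0459
```

>>> apply_moves(moves=[[[0,0,1],[0,0,0],0],[[0,0,3],[0,0,0],0],[[0,0,5.5],[0,0,0],0],[[0,0,8],[0,0,0],0],[[0,0,10.3],[0,0,0],0],[[0,0,12],[0,0,0],0],[[0,0,12.7],[0,0,0],0],[[0,0,12.7],[0,0,0],0],[[0,0,12.7],[0,0,0],0],[[0,0,12.7],[0,0,0],0]])

```text
time: 18.73
tool_pos: [0.4848, 0.0807, 0.0537]
ee_rot: [3.139, -0.0, 1.405]
wrist_force: [-0.3, -0.2, -1.9]
width: 0.0458
```

```bash
python3 -c "
from h import *
go(.4825,.081,.038,-.16)
from bench import optics
cv2.imwrite('pics/s4.png',cv2.resize(optics.snapshot('side')[120:320,180:380,::-1],None,fx=3,fy=3))
"
```

```text
t 18.73 pos [0.4848 0.0807 0.0537] rpy [ 3.139e+00 -5.000e-04  1.405e+00] w 0.0458 F [-0.3 -0.2 -1.9]
shift cm [-0.01 -0.23  1.57] turn [ 0.003 -0.    -0.006]
```

View pics/s4.png

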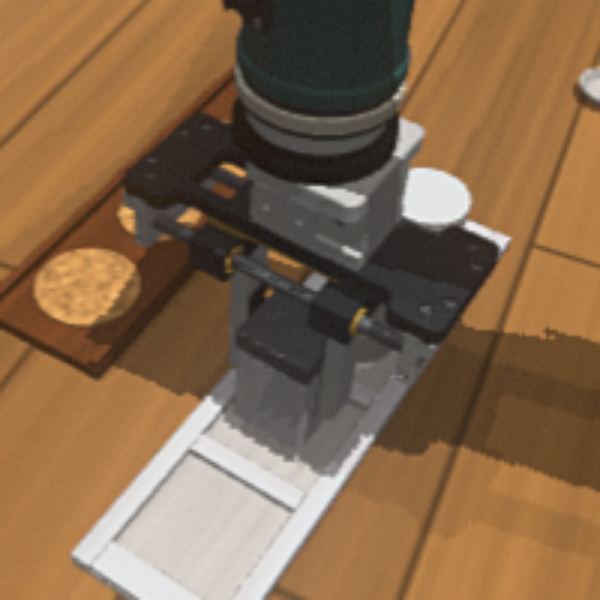

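Tin is over the third bay from the right. Lowering.

>>> apply_moves(moves=[[[0,-0.1,0.3],[0,0,0],0],[[0,-0.2,0.7],[0,0,0],0],[[0,-0.2,0.9],[0,0,0],0],[[0,-0.2,1.1],[0,0,0],0],[[0,-0.2,1.2],[0,0,0],0],[[0,-0.2,1.3],[0,0,0],0],[[0,-0.2,1.4],[0,0,0],0],[[0,-0.2,1.5],[0,0,0],0],[[0,-0.2,1.6],[0,0,0],0],[[0,-0.2,1.6],[0,0,0],0]])

```text
time: 19.62
tool_pos: [0.4814, 0.0815, 0.0385]
ee_rot: [-3.142, -0.0, 1.406]
wrist_force: [-5.4, -0.6, 8.4]
width: 0.0457
```

>>> apply_moves(moves=[[[0,0,-0.1],[0,0,0],0],[[0,0,-0.1],[0,0,0],0.8],[[0,0,-0.1],[0,0,0],0.9],[[0,0,-0.1],[0,0,0],0.9],[[0,0,-0.1],[0,0,0],0.9],[[0,0,-0.1],[0,0,0],0.9],[[0,0,-1.5],[0,0,0],0.9],[[0,0,-4.5],[0,0,0],1],[[0,0,-8.5],[0,0,0],1],[[0,0,-12.5],[0,0,0],1]])

```text
time: 20.45
tool_pos: [0.4803, 0.0814, 0.1616]
ee_rot: [-3.138, 0.001, 1.406]
wrist_force: [0.4, 0.0, -0.2]
width: 0.0936
```

```bash
python3 -c "
from h import *
go(.615,-.211,.17,-.13)"
```

```text
t 20.45 pos [0.4803 0.0814 0.1616] rpy [-3.1384e+00  6.0000e-04  1.4058e+00] w 0.0936 F [ 0.4  0.  -0.2]
shift cm [-26.63  18.08  -0.88] turn [-0.003  0.001 -0.035]
```

>>> apply_moves(moves=[[[-1.5,1,-0.5],[0,0,0],1],[[-4.5,3,-0.9],[0,0,-0.01],1],[[-7.7,5.2,-0.9],[0,0,-0.02],1],[[-11,7.5,-0.9],[0,0,-0.03],1],[[-14.3,9.7,-0.9],[0,0,-0.03],1],[[-17.6,11.9,-0.9],[0,0,-0.03],1],[[-20.9,14.2,-0.9],[0,0,-0.03],1],[[-23.9,16.2,-0.9],[0,0,-0.03],1],[[-26,17.6,-0.9],[0,0,-0.03],1],[[-26.6,18.1,-0.9],[0,0,-0.03],1]])

```text
time: 21.28
tool_pos: [0.6168, -0.2148, 0.1691]
ee_rot: [-3.141, 0.001, 1.432]
wrist_force: [0.3, 0.7, 0.0]
width: 0.0942
```

```bash
python3 -c "
from h import *
from bench import optics
optics.snapshot('top')
go(.615,-.211,.058,-.13)
c=optics.get_calibration('wrist')
cv2.imwrite('pics/w4.png',optics.snapshot('wrist')[:,:,::-1])
print(proj(c,[[.614,-.212,.109]]))
"
```

```text
t 21.33 pos [ 0.6169 -0.2139  0.1691] rpy [-3.1408e+00  4.0000e-04  1.4322e+00] w 0.0942 F [-0.3  0.2 -0.2]
shift cm [ 0.27 -0.22 11.11] turn [-0.001  0.    -0.009]
[[250.24189951 205.95826579]]
```

View pics/w4.png

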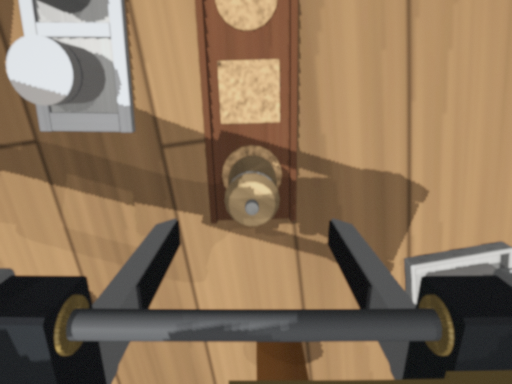

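Mill's knob is at (251,208), predicted (250,206). Descending.

>>> apply_moves(moves=[[[0.1,-0.1,1],[0,0,0],1],[[0.2,-0.2,3],[0,0,0],1],[[0.2,-0.2,6],[0,0,0],1],[[0.2,-0.2,8.5],[0,0,0],1],[[0.2,-0.2,10.3],[0,0,0],1],[[0.2,-0.2,11],[0,0,0],1],[[0.2,-0.2,11.1],[0,0,0],1],[[0.2,-0.2,11.1],[0,0,0],0.6],[[0.2,-0.2,11.1],[0,0,0],0],[[0.2,-0.2,11.1],[0,0,0],0]])

```text
time: 22.22
tool_pos: [0.6157, -0.2085, 0.0618]
ee_rot: [3.138, 0.001, 1.436]
wrist_force: [-0.4, -0.2, 0.0]
width: 0.0776
```

>>> apply_moves(moves=[[[0,0,0],[0,0,0],0],[[0,0,0],[0,0,0],0],[[0,0,0],[0,0,0],0],[[0,0,0],[0,0,0],0],[[0,0,0],[0,0,0],0],[[0,0,0],[0,0,0],0],[[0,0,0],[0,0,0],0],[[0,0,-0.3],[0,0,0],0],[[0,0,-1],[0,0,0],0],[[0,0,-2],[0,0,0],0]])

```text
time: 23.05
tool_pos: [0.6132, -0.2079, 0.0781]
ee_rot: [-3.137, -0.001, 1.436]
wrist_force: [0.0, 0.0, -2.0]
width: 0.0443
```

>>> apply_moves(moves=[[[0,0,-1],[0,0,0],0],[[0,0,-3],[0,0,0],0],[[0,0,-5.5],[0,0,0],0],[[0,0,-8],[0,0,0],0],[[0,0,-10],[0,0,0],0],[[0,0,-11],[0,0,0],0],[[0,0,-11],[0,0,0],0],[[0,0,-11],[0,0,0],0],[[0,0,-11],[0,0,0],0],[[0,0,-11],[0,0,0],0]])

```text
time: 23.88
tool_pos: [0.6136, -0.208, 0.187]
ee_rot: [-3.138, -0.001, 1.436]
wrist_force: [0.2, 0.2, -3.2]
width: 0.0445
```

```bash
python3 -c "
from h import *
from bench import optics
go(.4955,.165,.187,-.15)
cv2.imwrite('pics/s5.png',optics.snapshot('side')[:,:,::-1])"
```

```text
t 23.88 pos [ 0.6136 -0.208   0.187 ] rpy [-3.1375e+00 -1.2000e-03  1.4358e+00] w 0.0445 F [ 0.2  0.2 -3.2]
shift cm [ 35.37 -16.72   0.11] turn [-0.004 -0.001  0.015]
```

View pics/s5.png

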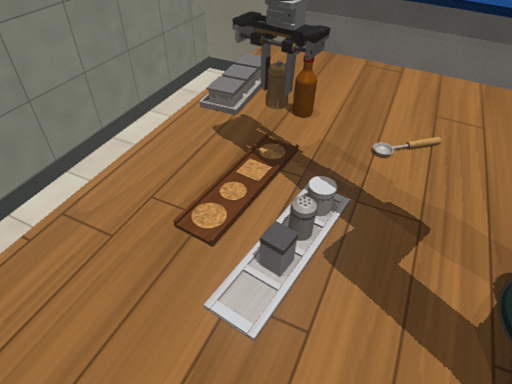

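All three placed containers stand upright; the mill is held at (277,85), level. Carrying it to the left bay.

>>> apply_moves(moves=[[[0.9,-0.4,0],[0,0,0],0],[[2.7,-1.3,0],[0,0,0],0],[[5,-2.4,0],[0,0,0],0],[[7.5,-3.5,0],[0,0,0],0],[[10,-4.7,0],[0,0,0],0],[[12.5,-5.9,0],[0,0,0],0],[[15,-7.1,0],[0,0,0],0],[[17.5,-8.3,0],[0,0,0.01],0],[[20,-9.5,0],[0,0,0.01],0],[[22.5,-10.6,0],[0,0,0.01],0]])

```text
time: 24.77
tool_pos: [0.5383, 0.0307, 0.1889]
ee_rot: [-3.14, -0.0, 1.426]
wrist_force: [0.8, 0.3, -2.5]
width: 0.0443
```

>>> apply_moves(moves=[[[2.4,-1.1,0],[0,0,0],0],[[4.8,-2.2,0],[0,0,0],0],[[7,-3.3,0],[0,0,0],0],[[9,-4.3,0],[0,0,0],0],[[10.7,-5.1,0],[0,0,0],0],[[12,-5.7,0],[0,0,0],0],[[12.8,-6,0],[0,0,0],0],[[13.1,-6.1,0],[0,0,0],0],[[13.1,-6.1,0],[0,0,0],0],[[13.1,-6.1,0],[0,0,0],0]])

```text
time: 25.6
tool_pos: [0.4984, 0.1668, 0.1893]
ee_rot: [-3.141, 0.001, 1.426]
wrist_force: [-1.5, -0.4, -2.9]
width: 0.0444
```

```bash
python3 -c "
from h import *
go(.4955,.167,.062,-.14)"
```

```text
t 25.6 pos [0.4984 0.1668 0.1893] rpy [-3.1414e+00  6.0000e-04  1.4256e+00] w 0.0444 F [-1.5 -0.4 -2.9]
shift cm [-0.02 -0.28 12.73] turn [-0.     0.001 -0.005]
```

>>> apply_moves(moves=[[[0,-0.1,1],[0,0,0],0],[[0,-0.3,3],[0,0,0],0],[[0,-0.3,5.5],[0,0,0],0],[[0,-0.3,8],[0,0,0],0],[[0,-0.3,10.3],[0,0,0],0],[[0,-0.3,12],[0,0,0],0],[[0,-0.3,12.7],[0,0,0],0],[[0,-0.3,12.7],[0,0,0],0],[[0,-0.3,12.7],[0,0,0],0],[[0,-0.3,12.7],[0,0,0],0]])

```text
time: 26.43
tool_pos: [0.4966, 0.1677, 0.0639]
ee_rot: [3.139, -0.001, 1.425]
wrist_force: [0.6, -0.1, -2.1]
width: 0.0441
```

```bash
python3 -c "
from h import *
from bench import optics
cv2.imwrite('pics/s6.png',cv2.resize(optics.snapshot('side')[150:350,180:380,::-1],None,fx=3,fy=3))
go(.4955,.167,.046,-.14)"
```

```text
t 26.48 pos [0.4968 0.1678 0.0643] rpy [ 3.1383e+00 -1.3000e-03  1.4254e+00] w 0.0441 F [ 1.2 -0.4 -2.9]
shift cm [-0.1  -0.12  1.83] turn [ 0.003 -0.001 -0.005]
```

View pics/s6.png

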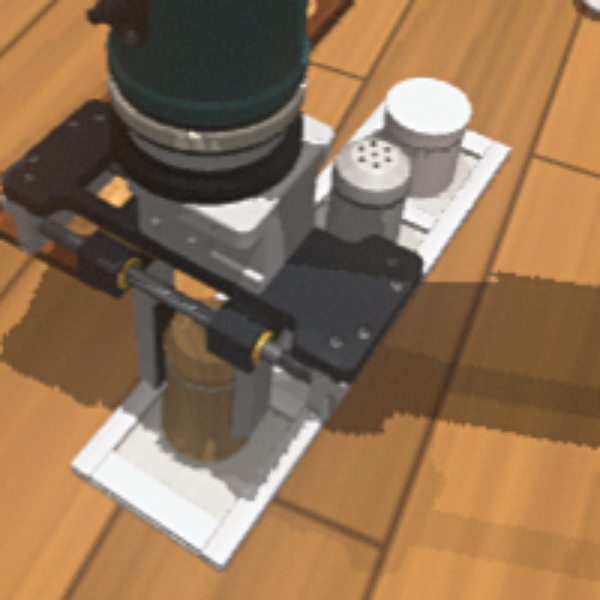

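Mill hangs over the left bay, its foot near (205,450). Lowering.

>>> apply_moves(moves=[[[0,0,0.4],[0,0,0],0],[[0,-0.1,0.8],[0,0,0],0],[[0,-0.1,1.1],[0,0,0],0],[[0,-0.1,1.3],[0,0,0],0],[[0,-0.1,1.4],[0,0,0],0],[[0,-0.1,1.5],[0,0,0],0],[[0,-0.1,1.6],[0,0,0],0],[[0,-0.1,1.7],[0,0,0],0],[[0,-0.1,1.7],[0,0,0],0],[[0,-0.1,1.7],[0,0,0],0]])

```text
time: 27.32
tool_pos: [0.4945, 0.168, 0.0483]
ee_rot: [3.141, -0.0, 1.426]
wrist_force: [-5.8, -1.4, 12.2]
width: 0.0442
```

>>> apply_moves(moves=[[[0,0,-0.1],[0,0,0],0],[[0,0,-0.1],[0,0,0],0.8],[[0,0,-0.1],[0,0,0],0.9],[[0,0,-0.1],[0,0,0],0.9],[[0,0,-0.1],[0,0,0],0.9],[[0,0,-0.1],[0,0,0],0.9],[[0,0,-1.5],[0,0,0],0.9],[[0,0,-4.5],[0,0,0],1],[[0,0,-8.5],[0,0,0],1],[[0,0,-12.5],[0,0,0],1]])

```text
time: 28.15
tool_pos: [0.4934, 0.1676, 0.1704]
ee_rot: [-3.138, 0.001, 1.426]
wrist_force: [0.7, 0.3, 0.1]
width: 0.0937
```

>>> apply_moves(moves=[[[1,0,-1],[0,0,0],1],[[3,0,-2],[0,0,0],1],[[6,0,-3],[0,0,0],1],[[9,-1,-4],[0,0,0],1],[[12,-3,-4],[0,0,0],1],[[15,-5,-4],[0,0,0],1],[[18,-7,-4],[0,0,0],1],[[21,-9,-4],[0,0,0],1],[[23,-10,-4],[0,0,0],1],[[24,-10,-4],[0,0,0],1]])

```text
time: 28.98
tool_pos: [0.428, 0.4227, 0.2101]
ee_rot: [-3.14, -0.001, 1.43]
wrist_force: [0.0, -0.9, -0.8]
width: 0.0939
```

```bash
python3 - <<'E'
from h import *
from bench import optics, robot
im=optics.snapshot('top'); cv2.imwrite('pics/t9.png',cv2.resize(im[165:315,90:360,::-1],None,fx=2.9,fy=2.9,interpolation=cv2.INTER_CUBIC))
cv2.imwrite('pics/s9.png',cv2.resize(optics.snapshot('side')[150:350,180:380,::-1],None,fx=3,fy=3))
o=robot.get_obs();print(o['time'],o['tool_pos'])
E
```

```text
29.0833 [0.43012077 0.42075858 0.20979642]
```

View pics/t9.png

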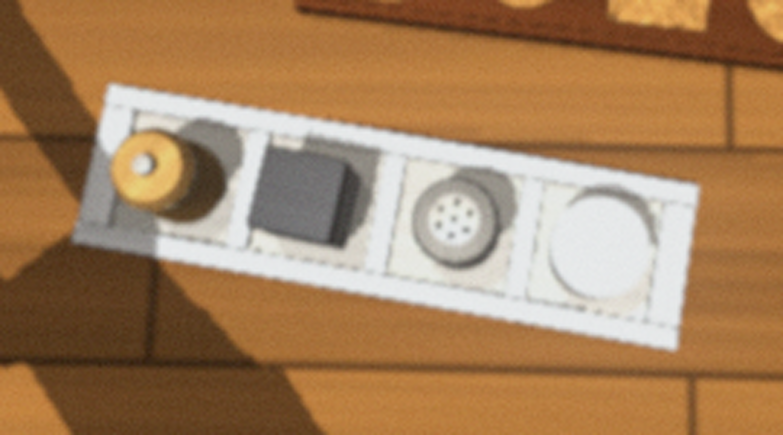

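View pics/s9.png

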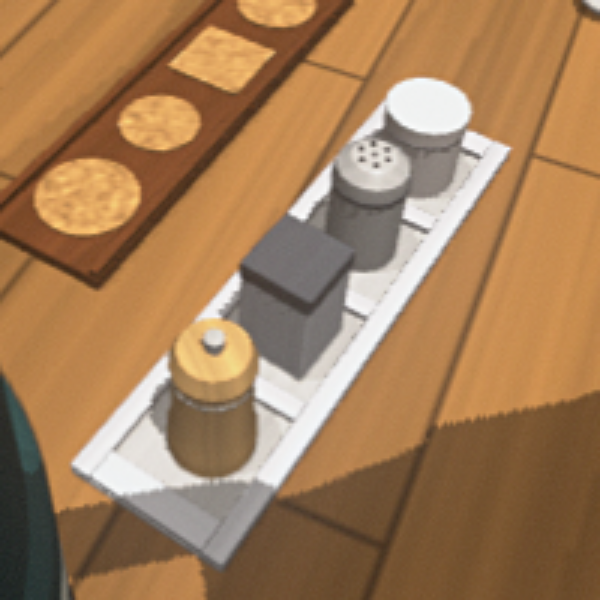

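```bash
python3 - <<'E'
from h import *
from bench import optics
c=optics.get_calibration('top'); s=optics.get_calibration('side'); a=-.153; R=np.array([[np.cos(a),-np.sin(a)],[np.sin(a),np.cos(a)]]); C=np.array([.4765,.039])
top=dict(mill=((144,165),.098),tin=((297,196),.080),shaker=((455,220),.084),tub=((600,247),.066))
sid=dict(mill=((213,339),.098),tin=((298,262),.080),shaker=((375,153),.084),tub=((428,106),.066))
for k in top:
    p=plane(c,np.array(top[k][0])/2.9+[89.7,164.7],top[k][1])[0]; q=plane(s,np.array(sid[k][0])/3+[179.7,149.7],sid[k][1])[0]
    print(k,(R.T@(p[:2]-C)*1000).round(1),(R.T@(q[:2]-C)*1000).round(1))
E
```

```text
mill [ -2.7 123.5] [ -3.2 124.4]
tin [-3.9 42.1] [-5.6 45.7]
shaker [ -2.2 -46.1] [ -1.7 -49.9]
tub [  -1.7 -126.6] [  -2.7 -126.8]
```

All are within about 8 mm of their bay centres by either view (limit 15 mm). Handing in.

```bash
python3 -c "
from bench import job; print(job.close_job())"
```

```text
the job is handed in; nothing more can be done
None
```

I moved all four containers to the steel rack in reverse order and handed the job in at about 29 s. The wooden rack read tub, shaker, tin, mill from its +y end. The steel rack now reads mill, tin, shaker, tub from the same end.

- **Position:** in the last top and side pictures every container stood upright in its own bay. By both views the mill, tin and tub were within about 6 mm of their bay centres, and the shaker within about 8 mm; the limit is 15 mm.
- **Disagreements:** the two views differed by up to about 4 mm, for the shaker and the tin in y.
- **Contact and clearance:** each container met the floor with 8–14 N before I released it. The gripper was well clear of everything at the end.
- **Not measured:** I did not measure tilt or foot height after release. Both rest on the pictures and the contact forces.

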